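# Lock the vial block on the shaker

### The arm

A 6-joint arm with a two-finger parallel gripper is mounted at the origin on the work surface. World frame = base frame: x ahead of the robot, y to its left, z up, the work surface at z = 0. Lengths are in m, angles in rad, forces in N, time in s.
With the tool pointing down it reaches from about 0.325 to 0.775 m from the base axis. Payload 9.3 kg.
Tool frame: the origin (TCP) lies between the finger pads; the fingertips stand 14 mm ahead of it and the grasp point (between the pads) lies 5 mm behind it; x points along the fingers, y is the direction in which the jaws open and shut, and the axes are right-handed (so a half turn about x gives the same grasp; the last joint's range is limited). The gripper opens to 85 mm and grips with 20 to 120 N. Pads are 22 mm wide; open, the fingers measure 114 mm over their backs; the gripper's body (76 mm by 85 mm) begins 54 mm behind the grasp point. The pads swing forward as they close: fully open they stand 13 mm farther back than shut.
Start: joints at [1.089, 0.259, 0.021, 1.334, 0, 1.418], TCP at [0.178, 0.521, 0.245] pointing down, gripper open.
Joint ranges: [-3.04, 3.04], [-0.91, 1.82], [-1.04, 1.36], [-1.92, 1.95], [-1.52, 1.45], [-3.14, 3.14]. Speed limits (rad/s): [2.22, 2.22, 2.79, 3.14, 3.14, 3.14].

### API

Orientations are given as a unit quaternion [w, x, y, z].
In Python, from station import reach, move_linear, move_j, open_gripper, close_gripper, pause, ik, read_state, camera, calibration, IKError, sign_off gives the robot as it stands. Calls block until the motion is done:
- reach(position, orientation): joint-space move of the TCP to a pose.
- move_linear(position, rot=None, velocity=0.15, contact_N=None): straight line of the TCP; rot=None keeps the orientation; velocity is the mean speed in m/s. With contact_N (N) it stops when the force on the tool has changed by that much, and returns True; else False.
- move_j(angles): joint-space move.
- open_gripper() and close_gripper(): open the fingers fully, or close them until they stop; the grip force is fixed at half the most.
- pause(seconds).
- ik(position, orientation): joint angles nearest the present ones, or None.
- read_state(): the state.
- camera(name): name is "scene" or "top" or "wrist"; returns the picture (420x560x3 uint8, blue, green, red); there is no depth.
- calibration(name): a dict with "fx", "fy", "cx", "cy" (pixels), "k1" (the pictures are not rectified: a ray, as slopes to the right and down, at radius r is drawn at 1 + k1 r^2 times it, then the intrinsics apply), "cam_to_world" (4x4, takes a point from camera to world coordinates); the wrist camera has in their place "tool_from_camera" (4x4, takes a point from camera to tool coordinates, whose origin is the TCP and whose axes are the tool frame's). Camera axes: x right, y up, looking along -z (the intrinsics and any distortion apply to the point x, -y, -z); pixel columns grow to the right and rows downward; lengths in m; the calibration is good to about 2 mm. A picture is of the moment at which its call begins: read the wrist's pose just before it. calibration takes no time and is no camera call.
A pose or a line that the arm cannot do raises IKError and nothing moves.
- sign_off(): hands the job in, once; it reports no verdict.
The state is a dict: "clock": time; "joint_positions": joint angles; "dq": joint speeds; "effort": joint torques, N m; "tcp_pos": TCP position; "tool_rot": TCP orientation; "force": force on the tool from outside, world axes, zero at the start; "moment": the same for the moment, N m; "opening": finger opening in m.
Only numpy, scipy, OpenCV 4.12 (cv2) and the standard library are available. Lean on these libraries where they do the work, as an engineer would, in place of code of your own. Each camera call takes 0.05 s, during which the arm holds its last target.

### The job

Push the loaded vial block along its channel on the shaker until it is fully home against the end stop, then push the clamp's lever over and down past its dead point until it snaps into lock and the rubber foot holds the block down. Only push with the fingers: do not lift the block, and leave the glassware and other things around it where they stand.

Things in the scene. Friction and masses are not known exactly. Their poses are not given: they have to be found in the camera images.
- shaker: Low lab shaker fixed to the table: white body, aluminium deck 400 x 180 mm, deck top 45 mm above the table. Origin: centre of its underside, at table level. Its x axis runs along the 400 mm and is the direction in which the block is pushed (within about 20 degrees of the robot's left), z up. Two steel rails 14 mm high, inner faces at y = +-40 mm, x = -190 to +20 mm, form the block's channel.
- stop (a point): The channel's end stop, a steel cross bar 22 mm high: the middle of the face on which the block comes to rest, at shaker x = +20 mm, 18 mm above the deck. Axes as the shaker's.
- clamp_pin (a point): Middle of the lever's pivot pin on the steel toggle clamp behind the stop, at shaker x = +102, y = 0, z = 110 mm (65 mm above the deck). The pin runs along shaker y; axes as the shaker's. The clamp's two cheeks are 42 mm wide overall, from x = 59 to 115 mm, and reach 11 mm above the pin.
- vial_block: Loose aluminium block 110 x 76 x 36 mm (x, y, z), 0.45 to 0.8 kg, seven small white-capped vials in its rear part (tops 57 mm above its underside), front 45 mm of the top bare. Origin: centre of its underside; x points to the stop. It lies flat on the deck in the channel, 2 mm play a side, front face 35 to 80 mm short of the stop, and slides with friction (up to 10 N).
- block_front (a point): Centre of the block's front face (towards the stop), 18 mm above its underside.
- block_rear (a point): Centre of the block's rear face, 76 mm wide and 36 mm high, 18 mm above its underside: the face to push on.
- lever (a joint): Angle of the clamp's lever (rad). 0: open, 30 degrees from upright, leaning away from the block. It turns over and down towards shaker +x. Until the dead point at 0.87 a spring pushes it back (about 2 to 6 N at 80 mm from the pin); past that it snaps on to its stop at 1.05: level, locked. Its black grip is 24 mm wide (along the pin), 14 mm thick, 32 to 100 mm from the pin.
- lever_tip (a point): Middle of the free end of the lever's grip, on its centre line, 100 mm from the pin; its z axis points along the lever away from the pin.
- clamp_foot: Round sprung rubber foot, 22 mm across, under the end of the clamp's arm, on the block's side. Origin: centre of its lower face. Lever open: the arm stands raised at about 45 degrees, its end 155 mm above the table, channel free. The lever drives it down; lever locked, the foot presses at shaker x = about -7 mm with about 10 N, on the bare front of a home block.
- small_jar: Bystander: small glass jar with aluminium cap, 32 mm wide, 38 mm high, on the deck outside the channel, on the -y side. Origin at its underside.
- weighing_jar: Bystander: small glass jar with white cap, 32 mm wide, 34 mm high, on the deck on the +y side near the clamp. Origin at its underside.
- big_jar: Bystander: glass jar with aluminium cap, 57 mm wide, 60 mm high, on the table beyond the shaker. Origin at its underside.
- beaker: Bystander: glass beaker, 68 mm wide, 85 mm high, on the table beyond the shaker. Origin at its underside.
- amber_bottle: Bystander: amber reagent bottle, 72 mm wide, 170 mm high, to one side. Origin at its underside.
- flask: Bystander: stoppered conical glass flask, 80 mm wide, 135 mm high, to the other side. Origin at its underside.
- spatula: Bystander: slim steel laboratory spatula 160 mm long, 5 mm thick, lying on the table beyond the shaker, to the right. Origin at its underside.
Things that resemble listed ones, but are neither listed nor needed, are in the scene too. What is shaped like the vial_block but blue or purple is not meant.

How it is judged:
On the way, in this order (a step that is already met when the one before it is completed fails the run):
1. the block is pushed home against the end stop while the lever is still open (x of block_front in the frame of shaker between 0.016 and 0.0225 m and value of joint lever below 0.3 rad), for 0.1 s.
2. the lever is past its dead point and locked, with the block home (x of block_front in the frame of shaker between 0.016 and 0.0225 m and value of joint lever above 1 rad), for 0.2 s.
At the end, for the whole second after the job is handed in: The block lies flat in the channel with its front face within 4 mm of the end stop, the lever is locked (joint above 1.0), the rubber foot presses on the block with more than 3 N, and everything is at rest with the hand clear (all of step 2 and contact force between clamp_foot and vial_block above 3 N and linear speed of vial_block below 0.01 m/s and z of vial_block in the frame of shaker below 0.049 m and angle between vial_block's own z axis and vertical below 0.05 rad); the robot touches nothing.
It fails at once if the block is lifted more than 8 mm off the deck or tipped (z of vial_block in the frame of shaker above 0.053 m or angle between vial_block's own z axis and vertical above 0.2 rad).
It fails at once if a bystander is moved more than 20 mm (distance of any of small_jar, weighing_jar, big_jar, beaker, amber_bottle, flask, spatula from where it was at the start of the episode above 0.02 m).
It also fails if it takes over 51 s, if anything falls off the work surface, if the arm or the gripper's body presses on something with over 40 N, if the wrist force passes 120 N, or if a joint passes its speed limit or range.

## Working session

There is one attempt and no reset: what is moved stays moved. The work goes in short steps, each a Python script; the robot and the scene stay as the last script left them, time stands still between calls to the robot, and variables do not carry over. Pictures are saved under pics/ and viewed, and the job is handed in when it is done.

```bash
ls; mkdir -p pics; python3 - <<'E'
from station import *
import cv2
for n in("scene","top","wrist"):
    cv2.imwrite(f"pics/a_{n}.png",camera(n))
    print(n,calibration(n))
print(read_state())
E
```

```text
pics
scene {'fx': 407.5944856298165, 'fy': 407.5944856298165, 'cx': 274.5117098200902, 'cy': 219.36169611727954, 'k1': 0.03725881869458102, 'cam_to_world': array([[-0.83832109, -0.46555487,  0.28368367,  0.86839332],
       [ 0.54517169, -0.71362393,  0.43991899,  0.47953265],
       [-0.00236297,  0.52344967,  0.85205332,  1.07115294],
       [ 0.        ,  0.        ,  0.        ,  1.        ]])}
top {'fx': 504.6624507457102, 'fy': 504.6624507457102, 'cx': 282.0770300135752, 'cy': 205.09791944350397, 'k1': -0.03496858532102646, 'cam_to_world': array([[ 9.77680661e-03,  9.80595865e-01, -1.95796231e-01,
         3.16560697e-01],
       [-9.99951334e-01,  9.84609511e-03, -6.19473992e-04,
        -8.20005226e-03],
       [ 1.32037467e-03,  1.95792759e-01,  9.80644407e-01,
         1.34441940e+00],
       [ 0.00000000e+00,  0.00000000e+00,  0.00000000e+00,
         1.00000000e+00]])}
wrist {'fx': 374.65271078012614, 'fy': 374.65271078012614, 'cx': 283.45760734536395, 'cy': 215.666751753816, 'k1': -0.04031526433959552, 'tool_from_camera': array([[ 4.95017916e-06,  2.81638690e-01, -9.5952
[... 240 characters left out ...]
00e+00,  0.00000000e+00,
         1.00000000e+00]])}
{'clock': 0.15, 'joint_positions': array([1.08940410e+00, 2.59075276e-01, 2.09494275e-02, 1.33367123e+00,
       7.47482303e-06, 1.41822099e+00]), 'dq': array([ 0.00071299, -0.0015355 ,  0.0017131 , -0.00023112, -0.0010606 ,
       -0.00021044]), 'effort': array([ 3.14458121e-03, -5.55969822e+01,  3.44662178e+01,  1.13477313e-02,
       -1.28335764e-04,  1.54272823e-05]), 'tcp_pos': array([0.17751278, 0.52037508, 0.24480354]), 'tool_rot': array([ 0.69745881,  0.11539593,  0.6976844 , -0.11606666]), 'force': array([-0.72541427,  0.35986839, -0.2692862 ]), 'moment': array([0.03771955, 0.01843453, 0.03677161]), 'opening': 0.08536933652086523}
```

View pics/a_scene.png

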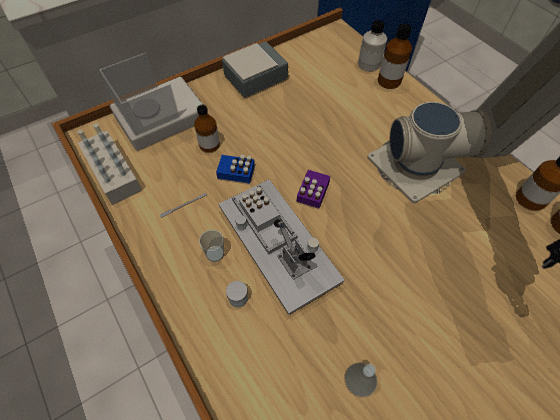

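View pics/a_top.png

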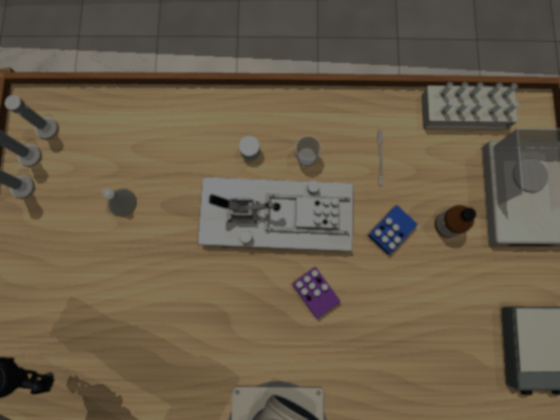

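View pics/a_wrist.png

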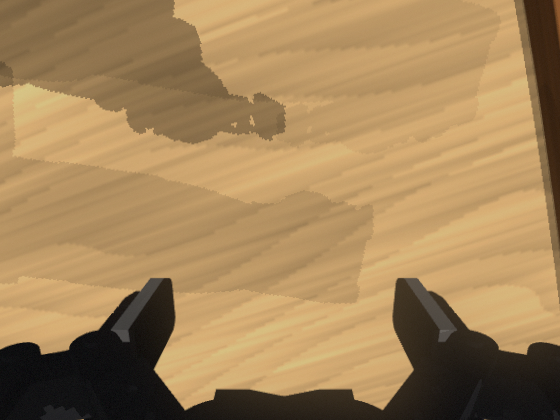

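The scene and top views show the shaker ahead of the base. In the top view its deck spans about (201,179) to (354,252). The block is at about (318,212), with its white vials to the right. The clamp is at about (240,208), with the black grip at (219,201). The blue and purple look-alikes are off the deck. Next I'll enlarge this area and measure it.

```bash
cat > h.py <<'E'
import numpy as np, cv2
from station import *
from scipy.spatial.transform import Rotation as R
def rays(name,px,T=None):
    c=calibration(name); T=c["cam_to_world"] if T is None else T
    K=np.array([[c["fx"],0,c["cx"]],[0,c["fy"],c["cy"]],[0,0,1]])
    u=cv2.undistortPoints(np.array(px,float).reshape(-1,1,2),K,np.array([c["k1"],0,0,0,0.]))[:,0]
    d=np.c_[u[:,0],-u[:,1],-np.ones(len(u))]@T[:3,:3].T
    return T[:3,3],d
def onz(name,px,z,T=None):
    o,d=rays(name,px,T); return o+d*((z-o[2])/d[:,2])[:,None]
def proj(name,P,T=None):
    c=calibration(name); T=c["cam_to_world"] if T is None else T
    p=(np.array(P,float).reshape(-1,3)-T[:3,3])@T[:3,:3]
    x=p[:,0]/-p[:,2]; y=-p[:,1]/-p[:,2]; s=1+c["k1"]*(x*x+y*y)
    return np.c_[c["fx"]*x*s+c["cx"],c["fy"]*y*s+c["cy"]]
def Twrist(s):
    w,x,y,z=s["tool_rot"]; T=np.eye(4); T[:3,:3]=R.from_quat([x,y,z,w]).as_matrix(); T[:3,3]=s["tcp_pos"]
    return T@calibration("wrist")["tool_from_camera"]
E
python3 - <<'E'
from h import *
im=cv2.imread("pics/a_top.png")
cv2.imwrite("pics/b_top.png",cv2.resize(im[165:265,190:365],None,fx=4.5,fy=4.5,interpolation=cv2.INTER_CUBIC))
im2=cv2.imread("pics/a_scene.png")
cv2.imwrite("pics/b_scene.png",cv2.resize(im2[170:315,205:350],None,fx=4.1,fy=4.1,interpolation=cv2.INTER_CUBIC))
hsv=cv2.cvtColor(im,cv2.COLOR_BGR2HSV)
m=((hsv[...,1]<45)&(hsv[...,2]>70)).astype(np.uint8)
m[:165]=0;m[265:]=0;m[:,:190]=0;m[:,362:]=0
m=cv2.morphologyEx(m,cv2.MORPH_CLOSE,np.ones((9,9)))
c=max(cv2.findContours(m,0,2)[0],key=cv2.contourArea)
b=cv2.boxPoints(cv2.minAreaRect(c));print(b)
P=onz("top",b,0.045);print(P,np.linalg.norm(np.diff(P,axis=0),axis=1))
E
```

```text
[[197.6081  244.8954 ]
 [200.31848 176.45818]
 [354.07733 182.54762]
 [351.36694 250.98485]]
[[ 0.46880873  0.21014104  0.045     ]
 [ 0.65144306  0.21067749  0.045     ]
 [ 0.63889924 -0.19771072  0.045     ]
 [ 0.45700071 -0.18743801  0.045     ]] [0.18263512 0.40858081 0.18218838]
```

View pics/b_top.png

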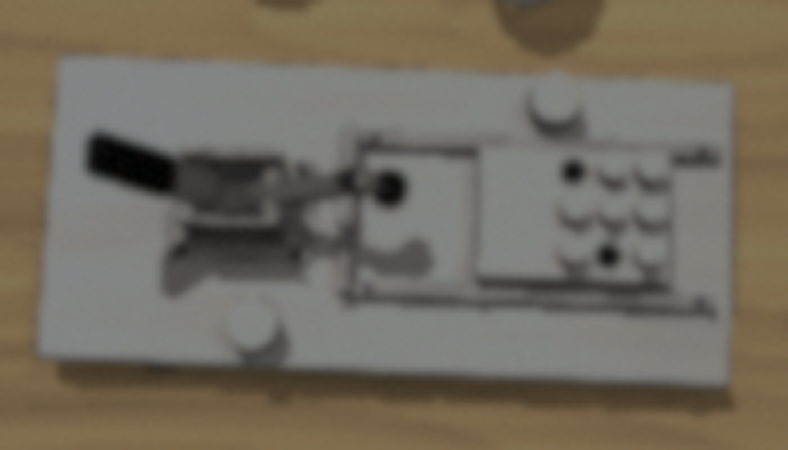

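View pics/b_scene.png

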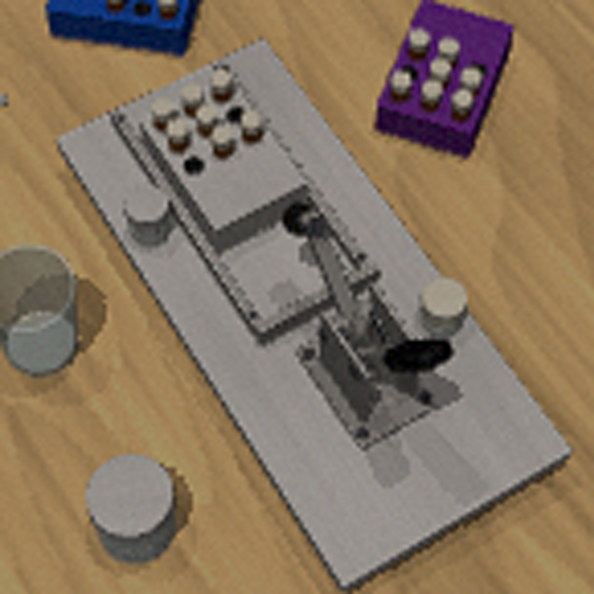

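In the enlarged top view, the deck corners are about (58,55), (733,84), (728,386) and (37,357). The block's front edge is at x≈477 and its rear at ≈671. In the scene crop, the corners are about (262,40), (58,145), (345,590) and (572,455). The 0.409 m box from the mask is a bit large, so I'll refine it from the corners in both views.

```bash
cat >> h.py <<'E'
def ct(p): return (np.array(p,float)+.5)/4.5-.5+[190,165]
def cs(p): return (np.array(p,float)+.5)/4.1-.5+[205,170]
E
python3 - <<'E'
from h import *
# order: (-x,-y),(-x,+y),(+x,+y),(+x,-y)
pt=ct([(733,84),(728,386),(37,357),(58,55)])
ps=cs([(58,145),(262,40),(572,455),(345,590)])
M=np.array([(-.2,-.09),(-.2,.09),(.2,.09),(.2,-.09)])
for n,p in(("top",pt),("scene",ps)):
    P=onz(n,p,.045)[:,:2]
    a,b=M-M.mean(0),P-P.mean(0)
    th=np.arctan2((a[:,0]*b[:,1]-a[:,1]*b[:,0]).sum(),(a*b).sum())
    Rm=np.array([[np.cos(th),-np.sin(th)],[np.sin(th),np.cos(th)]])
    print(n,P.round(4).tolist(),"c",P.mean(0),"th",th,np.degrees(th)-90); print("resid mm",((b-a@Rm.T)*1e3).round(1).tolist())
    # features
    print(np.linalg.norm(P-np.roll(P,1,0),axis=1))
    f={"top":[("blk_front_top",ct([(477,150),(480,275)]),.081),("blk_rear_top",ct([(671,155),(668,285)]),.081),("stopL",ct([(352,150),(347,297)]),.067),("sjar",ct([(555,100)]),.083),("wjar",ct([(255,325)]),.079)],
       "scene":[("blk_front_top",cs([(217,230),(310,187)]),.081),("sjar",cs([(146,212)]),.083),("wjar",cs([(445,300)]),.079)]}[n]
    for k,q,z in f: print(k,((onz(n,q,z)[:,:2]-P.mean(0))@Rm).round(4).tolist())
E
```

```text
top [[0.6369, -0.1935], [0.4585, -0.1875], [0.4713, 0.2097], [0.6505, 0.2048]] c [0.55429064 0.00837062] th 1.5381752430313398 -1.869050422794544
resid mm [[-0.9, 1.0], [0.7, 1.1], [0.4, -1.5], [-0.3, -0.5]]
[0.39854575 0.17841866 0.39738427 0.17924874]
blk_front_top [[-0.0491, -0.0352], [-0.0535, 0.0366]]
blk_rear_top [[-0.1595, -0.037], [-0.1594, 0.0379]]
stopL [[0.0224, -0.0351], [0.0212, 0.0503]]
sjar [[-0.0925, -0.0658]]
wjar [[0.0716, 0.0701]]
scene [[0.6399, -0.1849], [0.4621, -0.1842], [0.4751, 0.215], [0.6515, 0.2091]] c [0.55716084 0.01375314] th 1.5418600055990435 -1.6579290791573271
resid mm [[-1.4, 3.8], [0.7, -0.6], [2.1, -1.2], [-1.4, -1.9]]
[0.39421131 0.17783406 0.39944116 0.17649943]
blk_front_top [[-0.053, -0.0347], [-0.0493, 0.0383]]
sjar [[-0.0901, -0.0699]]
wjar [[0.0734, 0.0692]]
```

Both views agree to about 3 to 5 mm. The block's front is at about x = -51 mm and its rear at about -160 mm, so it needs roughly 71 mm of travel. I'll use the mean shaker pose, move above and behind the block with the fingers closed, and refine with the wrist camera.

```bash
cat >> h.py <<'E'
C=np.array([.5557,.011]);TH=1.540
def S(x,y,z):
    c,s=np.cos(TH),np.sin(TH); return np.array([C[0]+c*x-s*y,C[1]+s*x+c*y,z])
def Sinv(P):
    c,s=np.cos(TH),np.sin(TH); P=np.atleast_2d(P); return np.c_[(P[:,:2]-C)@np.array([[c,-s],[s,c]]),P[:,2]]
def Q():
    sx=np.array([np.cos(TH),np.sin(TH),0]);sy=np.array([-np.sin(TH),np.cos(TH),0])
    q=R.from_matrix(np.c_[[0,0,-1.],sy,sx]).as_quat(); return np.array([q[3],q[0],q[1],q[2]])
E
python3 - <<'E'
from h import *
s=read_state()
print(ik(S(-.21,0,.2),Q()),ik(S(-.1,0,.06),Q()),ik(S(.12,0,.19),Q()),ik(S(.17,0,.12),Q()))
close_gripper()
move_linear([s["tcp_pos"][0],s["tcp_pos"][1],.36],velocity=.25)
reach(S(-.21,0,.30),Q())
pause(.3)
s=read_state();print(s["clock"],s["tcp_pos"],s["opening"],s["joint_positions"],s["force"])
im=camera("wrist");cv2.imwrite("pics/c_wrist.png",im);cv2.imwrite("pics/c_top.png",camera("top"))
import pickle;pickle.dump(s,open("c.pkl","wb"))
E
```

```text
[-0.49105979  0.33248203  0.01173343  1.25004773  0.         -2.03105979] [-0.30951352  0.39233547 -0.28052197  0.89793889  0.         -1.84951352] [ 0.08390758  0.32082803 -0.03151413  1.21845416  0.         -1.45609242] [ 0.16967636  0.38645426 -0.11741946  1.0669226   0.         -1.37032364]
4.7167 [ 0.54932021 -0.198629    0.30004845] 0.0004052578090401994 [-4.90569080e-01  3.10641718e-01  2.32778696e-01  1.49286658e+00
 -1.27448967e-05 -2.03096982e+00] [-0.18526049 -0.13026319  0.48529791]
```

View pics/c_wrist.png

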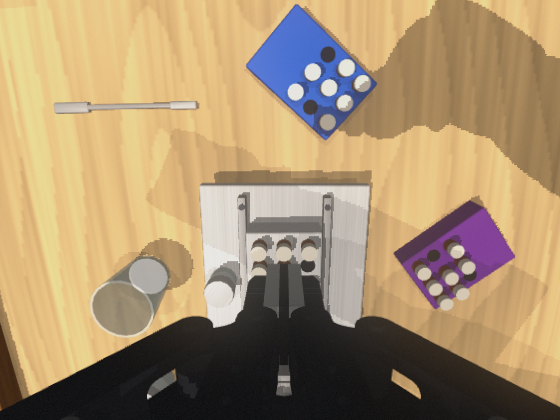

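The wrist view has image up as shaker -x. It shows the deck's rear edge from (201,185) to (370,185), rail ends at (243,195) and (327,197), and the block's rear face as a dark band at rows 219 to 231, columns 247 to 323. I'll cast these points.

```bash
python3 - <<'E'
from h import *
import pickle; s=pickle.load(open("c.pkl","rb")); T=Twrist(s)
im=cv2.imread("pics/c_wrist.png")
print(T[:3,3], im[205:245:1,285].mean(1).astype(int).tolist(), im[180:205,220].mean(1).astype(int).tolist())
print(im[192,195:215].tolist()[::2], im[225,240:256].mean(1).astype(int),im[225,315:335].mean(1).astype(int))
for k,p,z in [("deck corners",[(201,184.5),(370,184.5)],.045),("rear bot",[(250,218),(321,218)],.045),("rear top",[(247,231),(322,231)],.081),("rail ends",[(243,195),(327,197)],.059)]:
    print(k,Sinv(onz("wrist",p,z,T)).round(4).tolist())
cv2.imwrite("pics/c2.png",cv2.resize(im[170:330,190:380],None,fx=4,fy=3.7,interpolation=cv2.INTER_CUBIC))
E
```

```text
[ 0.54681429 -0.26882621  0.42987081] [201, 201, 202, 202, 201, 200, 200, 200, 201, 201, 200, 199, 141, 126, 124, 125, 125, 111, 104, 104, 104, 105, 105, 104, 103, 105, 104, 131, 172, 203, 204, 205, 144, 127, 92, 72, 69, 68, 89, 101] [112, 112, 110, 106, 105, 150, 197, 213, 214, 216, 215, 214, 214, 213, 215, 215, 216, 215, 216, 215, 216, 216, 217, 216, 216]
[[123, 178, 219], [126, 183, 223], [152, 178, 200], [213, 222, 227], [212, 220, 226], [211, 220, 226], [219, 223, 230], [214, 221, 227], [208, 216, 222], [210, 219, 224]] [193 188 183 178 173 145  89 110 109 105 105 105 106 107 105 104] [103 103 105 104 106 115 124  86 100 115 172 167 165 162 156 128 124 128
 184 183]
deck corners [[-0.2008, -0.0859, 0.045], [-0.2009, 0.0911, 0.045]]
rear bot [[-0.1642, -0.0354, 0.045], [-0.1642, 0.0408, 0.045]]
rear top [[-0.1617, -0.0354, 0.081], [-0.1617, 0.0383, 0.081]]
rail ends [[-0.1928, -0.0407, 0.059], [-0.1907, 0.0448, 0.059]]
```

View pics/c2.png

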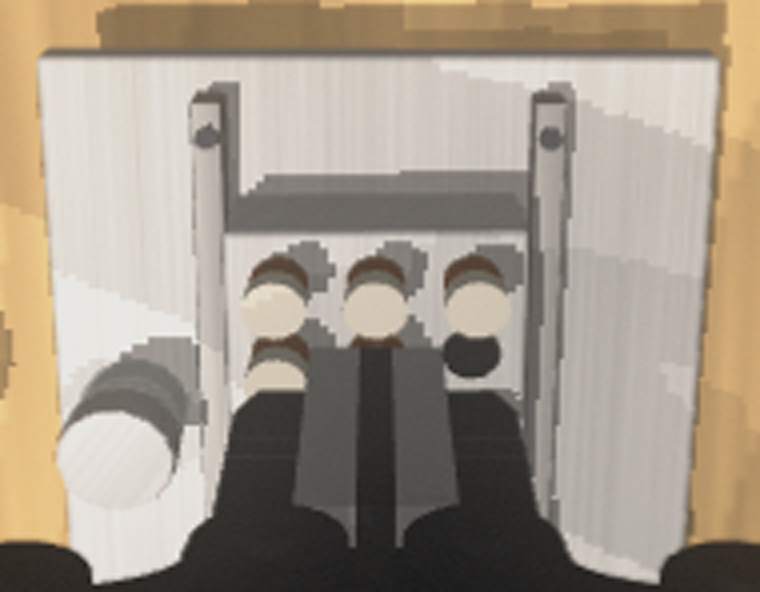

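The rear face is at x≈-161 mm and the deck edge reads -201 mm against -200 nominal. The lateral centre is about 2 mm off, so I'll correct that. Now I'll descend behind the block and push.

```bash
sed -i 's/C=np.array(\[.5557,.011\])/C=np.array([.5538,.0105])/' h.py; python3 - <<'E'
from h import *
print(move_linear(S(-.188,0,.12),Q(),velocity=.2))
print(move_linear(S(-.188,0,.068),velocity=.08,contact_N=12))
s=read_state();print(s["clock"],Sinv(s["tcp_pos"]),s["force"])
print(move_linear(S(-.130,0,.068),velocity=.05,contact_N=25))
s=read_state();print(s["clock"],Sinv(s["tcp_pos"]),s["force"])
cv2.imwrite("pics/d_wrist.png",camera("wrist"));cv2.imwrite("pics/d_top.png",cv2.resize(camera("top")[165:265,190:365],None,fx=4.5,fy=4.5,interpolation=cv2.INTER_CUBIC))
E
```

```text
False
False
6.675 [[-0.1881393  -0.00026911  0.0683924 ]] [-0.39025425  0.38051823 -0.12736462]
False
7.9833 [[-1.29759358e-01  1.04364010e-04  6.78259201e-02]] [ 0.54845935 -0.48501994  0.02532402]
```

View pics/d_top.png

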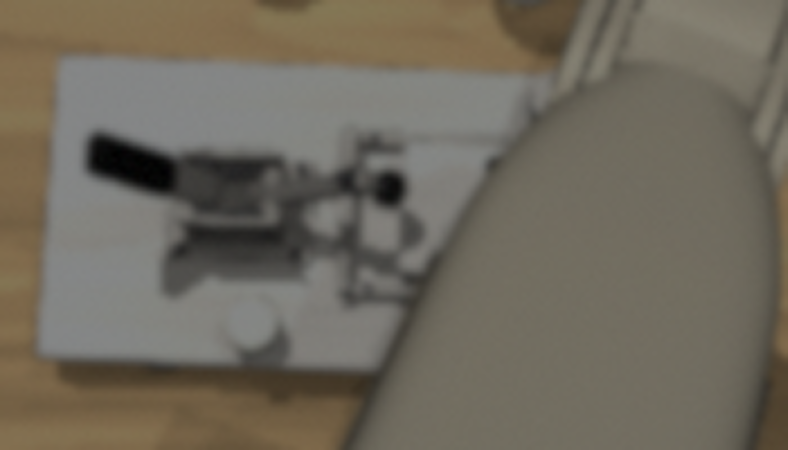

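View pics/d_wrist.png

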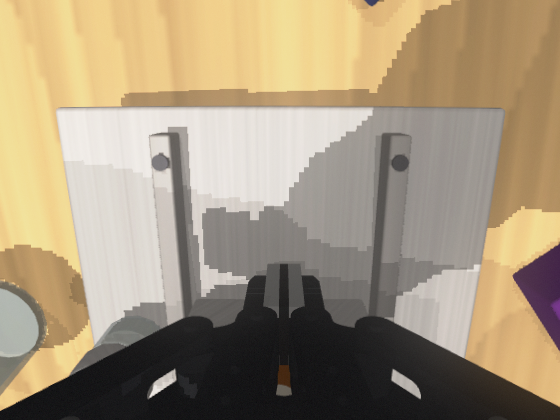

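The wrist view shows the fingers centred between the rails, with the block's rear face just ahead at row ≈300. I'll keep pushing to the stop, with force detection on.

```bash
python3 - <<'E'
from h import *
for x in np.arange(-.120,-.084,.005):
    r=move_linear(S(x,0,.068),velocity=.03,contact_N=22)
    s=read_state();print(r,round(s["clock"],2),Sinv(s["tcp_pos"]).round(4),s["force"].round(2))
    if r: break
im=camera("wrist");cv2.imwrite("pics/e_wrist.png",im);cv2.imwrite("pics/e_scene.png",cv2.resize(camera("scene")[170:315,205:350],None,fx=4.1,fy=4.1,interpolation=cv2.INTER_CUBIC))
E
```

```text
False 8.57 [[-0.1194  0.      0.068 ]] [-0.67  0.17 -0.3 ]
False 8.88 [[-1.147e-01 -1.000e-04  6.810e-02]] [-0.45 -0.07 -0.51]
False 9.2 [[-0.1097  0.      0.068 ]] [-0.73  0.44  1.16]
False 9.52 [[-0.1046  0.      0.068 ]] [-0.52 -0.54  0.32]
True 9.74 [[-1.026e-01 -1.000e-04  6.800e-02]] [-0.56 -3.87  2.76]
```

View pics/e_scene.png

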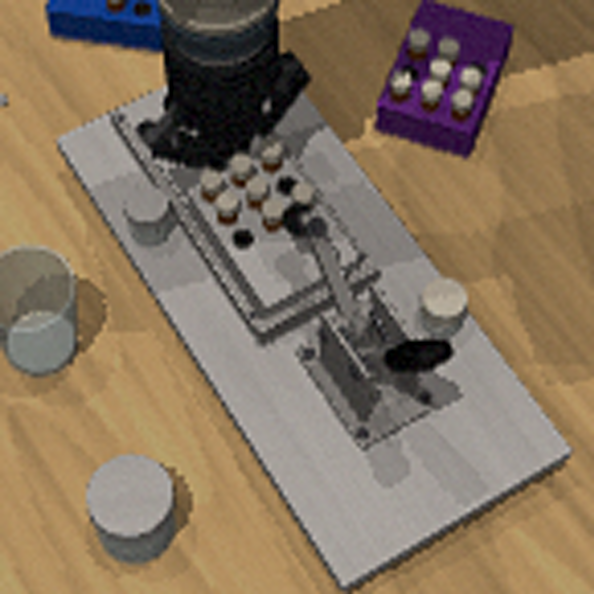

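The push hit a hard stop (22 N) at x=-0.1026 against an expected -0.101, and in the scene view the block sits at the cross bar. I'll confirm with a second push, then back off, rise and measure.

```bash
python3 - <<'E'
from h import *
r=move_linear(S(-.090,0,.068),velocity=.03,contact_N=28)
s=read_state();print(r,round(s["clock"],2),Sinv(s["tcp_pos"]).round(4),s["force"].round(2))
pause(.2)
move_linear(S(-.14,0,.068),velocity=.1)
move_linear(S(-.16,0,.30),velocity=.25)
pause(.2)
s=read_state();print(s["clock"]);T=Twrist(s);im=camera("wrist");cv2.imwrite("pics/f_wrist.png",im)
import pickle;pickle.dump(s,open("f.pkl","wb"))
E
```

```text
True 10.11 [[-1.027e-01 -1.000e-04  6.800e-02]] [-1.1  -2.9   1.87]
12.1167
```

View pics/f_wrist.png

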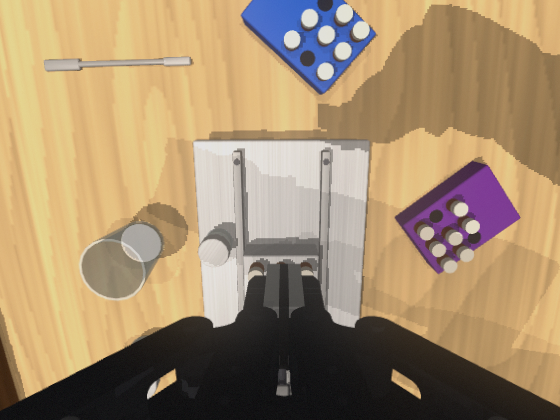

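```bash
python3 - <<'E'
from h import *
import pickle; s=pickle.load(open("f.pkl","rb")); T=Twrist(s)
im=cv2.imread("pics/f_wrist.png")
print(im[235:270,258].mean(1).astype(int).tolist(), im[135:150,220].mean(1).astype(int).tolist())
for k,p,z in [("deck corners",[(194.5,140.5),(369.5,140.5)],.045),("rear top",[(245,255.5),(319,255.5)],.081),("rear bot",[(245,244)],.045)]:
    print(k,Sinv(onz("wrist",p,z,T)).round(4).tolist())
# lever grip in top image (open): grip mask centre, ends
im=cv2.imread("pics/a_top.png")[...,:].max(2); m=(im<40).astype(np.uint8); m[:,:195]=0;m[:,232:]=0;m[:185]=0;m[215:]=0
c=max(cv2.findContours(m,0,2)[0],key=cv2.contourArea); print(cv2.boundingRect(c),c[:,0].tolist())
ph=np.radians(30)
for y in(-.012,.012):
  print(proj("top",[S(.102+r*np.sin(ph),y,.11+r*np.cos(ph)) for r in(.032,.1)]).round(1).tolist())
E
```

```text
[201, 201, 200, 142, 126, 126, 125, 126, 125, 107, 100, 100, 100, 102, 101, 100, 99, 99, 95, 97, 120, 155, 188, 191, 191, 126, 110, 82, 69, 66, 66, 72, 95, 99, 99] [127, 126, 119, 111, 108, 135, 186, 219, 225, 224, 225, 225, 225, 225, 225]
deck corners [[-0.1999, -0.0883, 0.045], [-0.1992, 0.089, 0.045]]
rear top [[-0.0895, -0.0371, 0.081], [-0.0891, 0.0367, 0.081]]
rear bot [[-0.0885, -0.0405, 0.045]]
(210, 196, 19, 12) [[211, 196], [211, 197], [210, 198], [210, 201], [211, 202], [212, 202], [213, 203], [215, 203], [216, 204], [218, 204], [219, 205], [221, 205], [222, 206], [225, 206], [226, 207], [227, 207], [228, 206], [228, 201], [227, 201], [226, 200], [225, 200], [224, 199], [222, 199], [221, 198], [219, 198], [218, 197], [216, 197], [215, 196]]
[[226.7, 199.8], [209.4, 194.0]]
[[226.1, 209.4], [208.7, 204.1]]
```

The block's rear measures -0.0893, so its front is at about +0.0207 (nominal stop 0.020). Both pushes also ended at the same point, so the block is home. The open lever's mask matches its predicted projection, with the tip at column 210 and rows 196 to 204. Next I'll push the lever over along its arc.

```bash
python3 - <<'E'
from h import *
def tcp(deg,r=.075,off=0.):
    p=np.radians(deg); x=.102+r*np.sin(p)-(.007+off)*np.cos(p); z=.110+r*np.cos(p)+(.007+off)*np.sin(p)
    return S(x-.011,0,z+.014)
a=tcp(30,off=.018); 
reach([a[0],a[1],.31],Q())
print(move_linear(a,Q(),velocity=.15,contact_N=10))
s=read_state();print(round(s["clock"],2),Sinv(s["tcp_pos"]).round(4),s["force"].round(2))
for d in (30,42,54):
    r=move_linear(tcp(d),velocity=.06,contact_N=25)
    s=read_state();print(d,r,round(s["clock"],2),Sinv(s["tcp_pos"]).round(4),s["force"].round(2))
    if r:break
cv2.imwrite("pics/g_scene.png",cv2.resize(camera("scene")[150:315,205:370],None,fx=3.6,fy=3.6,interpolation=cv2.INTER_CUBIC))
E
```

```text
False
14.08 [[ 0.1064 -0.0005  0.2022]] [-0.53 -0.02  0.17]
30 False 14.53 [[0.1228 0.0002 0.1924]] [-0.49  0.33  0.74]
42 False 14.94 [[1.363e-01 1.000e-04 1.842e-01]] [-1.24 -1.53  1.38]
54 False 15.35 [[1.478e-01 1.000e-04 1.734e-01]] [-1.02 -1.58  2.22]
```

View pics/g_scene.png

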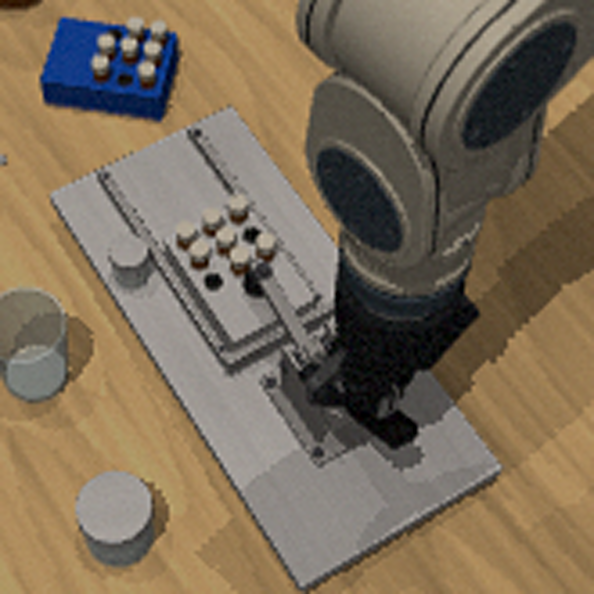

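The scene view shows the lever turning over under the fingertips, with the grip near (390,425). The arm and foot are coming down over the block's front at (260,280), and the spring pushes back with about 2 to 3 N. I'll continue past the dead point.

```bash
python3 - <<'E'
from h import *
def tcp(deg,r=.075,off=0.):
    p=np.radians(deg); x=.102+r*np.sin(p)-(.007+off)*np.cos(p); z=.110+r*np.cos(p)+(.007+off)*np.sin(p)
    return S(x-.011,0,z+.014)
for d,o in ((64,0),(74,0),(82,0),(88,0),(90,-.004)):
    r=move_linear(tcp(d,off=o),velocity=.05,contact_N=25)
    s=read_state();print(d,r,round(s["clock"],2),Sinv(s["tcp_pos"]).round(4),s["force"].round(2))
    if r:break
pause(.3)
p=s["tcp_pos"]
move_linear([p[0],p[1],.32],velocity=.2)
cv2.imwrite("pics/h_wrist.png",camera("wrist"))
# move clear, backwards towards base side
move_linear(S(.03,.20,.34),velocity=.25)
s=read_state();print(s["clock"],s["force"].round(2))
cv2.imwrite("pics/h_scene.png",cv2.resize(camera("scene")[150:315,205:370],None,fx=3.6,fy=3.6,interpolation=cv2.INTER_CUBIC))
cv2.imwrite("pics/h_top_raw.png",camera("top"))
cv2.imwrite("pics/h_top.png",cv2.resize(cv2.imread("pics/h_top_raw.png")[165:265,190:365],None,fx=4.5,fy=4.5,interpolation=cv2.INTER_CUBIC))
E
```

```text
64 False 15.82 [[ 0.1555 -0.0002  0.1631]] [ 0.29 -1.03  3.11]
74 False 16.23 [[1.613e-01 1.000e-04 1.513e-01]] [-1.02 -0.15  2.55]
82 False 16.59 [[0.1642 0.0003 0.1408]] [0.08 0.17 0.51]
88 False 16.9 [[0.1657 0.0002 0.1331]] [0.25 0.41 0.5 ]
90 True 17.11 [[ 0.166  -0.001   0.1308]] [-3.62 -0.8  14.63]
19.6833 [ 0.46 -0.13 -0.03]
```

View pics/h_scene.png

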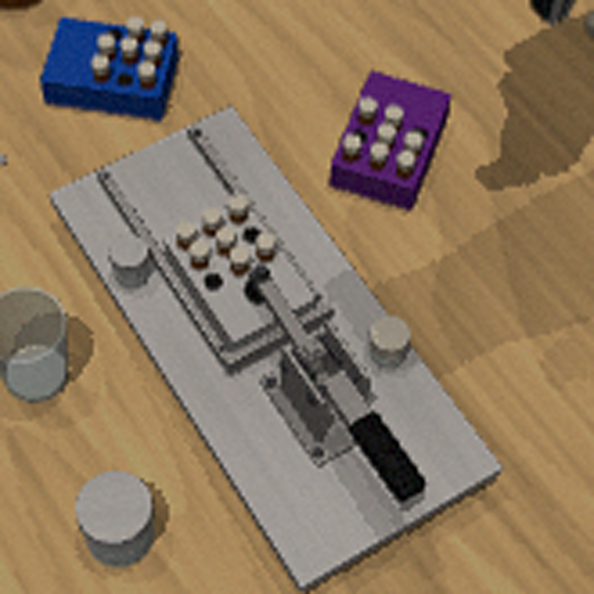

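View pics/h_top.png

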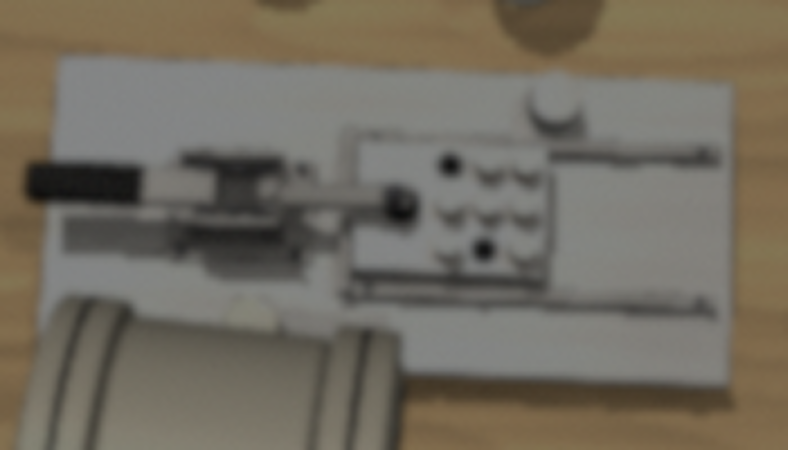

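View pics/h_wrist.png

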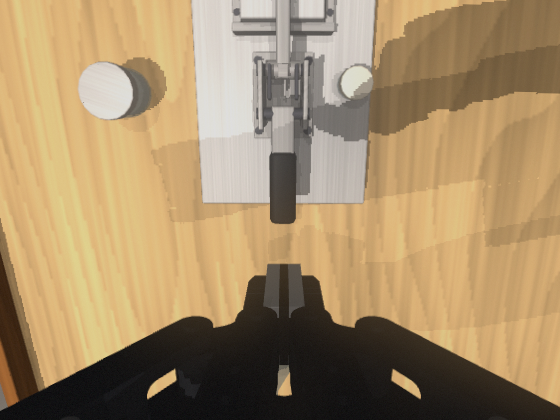

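All three views show the lever level. In the top view the grip end is at about (27,181), the foot is on the bare front at (400,205), and the block lies against the stop. The jars look unmoved. I'll check the lever end, the foot and the jars numerically before handing in.

```bash
python3 - <<'E'
from h import *
t=ct([(27,181)])
sc=(np.array([[411,490.]])+.5)/3.6-.5+[205,150]
(o1,d1),(o2,d2)=rays("top",t),rays("scene",sc)
A=np.c_[d1[0],-d2[0]];k=np.linalg.lstsq(A,o2-o1,rcond=None)[0]
print("tip",Sinv((o1+d1[0]*k[0]+o2+d2[0]*k[1])/2).round(4),"gap",np.linalg.norm(A@k-(o2-o1)))
print("pred tip px top/scene for locked, 80deg:",[proj(n,[S(.102+.1*np.sin(p),0,.11+.1*np.cos(p)) for p in (np.pi/2,np.radians(80),np.radians(86))]).round(1).tolist() for n in("top","scene")],t,sc)
print("foot px->z.081",Sinv(onz("top",ct([(400,205)]),.09)).round(4),"front/rear",Sinv(onz("top",ct([(550,165),(548,283)]),.081)).round(4).tolist())
print("jars",Sinv(onz("top",ct([(555,100)]),.083)).round(4))
a=cv2.imread("pics/a_top.png").astype(int);b=cv2.imread("pics/h_top_raw.png").astype(int)
for n,(x,y,r) in dict(sjar=(313,187,9),big=(250,148,13),beaker=(308,152,15),spat=(380,158,28),flask=(118,200,20),amber=(456,220,20)).items():
    print(n,abs(a-b)[y-r:y+r,x-r:x+r].mean().round(2))
s=read_state();print(s["clock"],s["force"].round(2))
sign_off()
E
```

```text
tip [[ 0.1979 -0.0018  0.1099]] gap 0.000463664567335318
pred tip px top/scene for locked, 80deg: [[[194.0, 205.4], [193.4, 204.1], [193.6, 204.9]], [[320.4, 286.7], [320.7, 283.5], [320.6, 285.6]]] [[195.61111111 204.83333333]] [[318.80555556 285.75      ]]
foot px->z.081 [[-0.009  -0.0003  0.09  ]] front/rear [[-0.0931, -0.0286, 0.081], [-0.0939, 0.0392, 0.081]]
jars [[-0.0947 -0.0662  0.083 ]]
sjar 0.71
big 0.73
beaker 0.69
spat 0.68
flask 0.68
amber 0.94
19.7833 [ 0.43 -0.13 -0.01]
the job is handed in; nothing more can be done
```

I pushed the block home against the end stop, pushed the lever over past its dead point until it locked, moved the hand clear, and handed in at 19.8 s. The hand-in gives no verdict, so these are my own checks:

- **Block home:** The block hit a hard stop at the same point twice, at 22 N and then 28 N. After the pushes, the wrist camera put its front face at about +20.7 mm (nominal 20).
- **Block position at the end:** The last top view put the rear edge at about -93.5 mm, so the front would be at about +16.5 mm. That is 4 mm short of the wrist reading. Before the push, the top view and the wrist view agreed to within 2 mm on the rear edge. I put the difference down to hand-picked pixels and trusted the two hard stops. But +16.5 mm is only just inside the 16 mm limit, so this is the least certain check.
- **Lever locked:** The spring resistance fell to nearly zero at the dead point, and the fingers then met a firm stop at the level position. The triangulated lever end was 110 mm high (level is 110 mm) and at x = 198 mm (expected 202).
- **Rubber foot:** It sits on the bare front of the block at x of about -9 mm (expected -7). I could not measure its force on the block.
- **Bystanders:** The top camera showed no change around the small jar, big jar, beaker, spatula, amber bottle and flask. The robot arm partly hid the weighing jar in that view, so I only judged it by eye in the scene and wrist pictures, where it looked unmoved.
- **Hand clear:** The wrist force at the end was about 0.4 N, with the hand well above everything.

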